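# Tighten the loose hose-nozzle nut on the gas console

## Task

The hose nozzle of the yellow-valve outlet on the gas console is loose: turn its brass union nut clockwise with the fingers until it is finger-tight, then use the wrench, and only the wrench, to draw it up the last eighth of a turn, so that the red stripe on the nut lines up with the red stripe on the flange below it and does not go past. Then lay the wrench flat on the middle of the blue mat again. Leave the other nuts, the gas valves and everything else on the bench as they are.

Things in the scene. Friction and masses are not known exactly. Their poses are not given: they have to be found in the camera images.
- console: fixed white gas console, 340 mm wide, sloping front. Origin on the bench straight below the row of nuts; x points to its back, y along its width. The panel slopes at 30 degrees, facing up and to the front: 80 mm high at the front edge (x = -52 mm), 110 mm at x = 0, 180 mm at the back edge (x = 121 mm). Three outlets stand at x = 0, y = -100, 0, 100 mm; which colour stands where varies.
- outlet_yellow: outlet with the yellow valve; origin on the panel at the foot of its fitting, axes as the console's. The fitting's axis leans 30 degrees from vertical to the console's front. 75 mm further up the slope is its round yellow valve knob, 42 mm across, its top 38 mm above the panel; beyond that a gauge 7 mm high. Blue and green outlets are alike.
- fitting_yellow_mark (a point): point on the yellow fitting's axis at the nut's mid-height, 33 mm out from the panel. z points outwards along the axis, x straight up the slope to the red stripe on the flange, y along the console. Heights from the panel: flange 60 mm across to 5 mm; fixed hexagon 27 mm to 16; collar 24 mm across to 24; nut 24 to 42; hose nozzle 20 mm across to 45, then 14 mm across to 77 mm.
- yellow_nut: captive brass hexagonal union nut of the yellow outlet, 30 mm across flats, 34.6 mm across corners, 18 mm high; origin at its centre, the same point as fitting_yellow_mark; z outwards along the axis, x through the middle of the flat that carries the nut's red stripe (flats face 0, 60, 120 ... degrees from x).
- nut_run (a joint): how far the yellow outlet's nut has been run up (rad), clockwise seen from the nozzle's end: 0 to 2.4. It turns easily (0.2 N m; the nut can be backed off as easily even when tight) and stays where it is left; at 2.4 it is finger-tight. It starts between 0 and 1.
- nut_draw (a joint): how far the same nut is drawn up clockwise beyond finger-tight (rad), 0 at the start; takes 0.6 N m. At 0.785 (an eighth of a turn), with nut_run at 2.4, its stripe lines up with the flange's; it can be overtightened to 1.15. The nut's x axis stands 3.185 - nut_run - nut_draw anticlockwise of the flange's (seen from the nozzle's end).
- nut_blue_turn (a joint): turn of the blue outlet's identical nut from where it stands tight, stripes in line (rad), 0 at the start; 0.6 N m
- nut_green_turn (a joint): turn of the green outlet's identical nut from where it stands tight, stripes in line (rad), 0 at the start; 0.6 N m
- valve_yellow (a joint): turn of the yellow gas valve knob (rad), 0 = shut, as at the start; 0.12 N m
- valve_blue (a joint): turn of the blue gas valve knob (rad), 0 = shut, as at the start; 0.12 N m
- valve_green (a joint): turn of the green gas valve knob (rad), 0 = shut, as at the start; 0.12 N m
- wrench: open-ended steel wrench, red handle, lying on the mat; 181 mm long, 12 mm thick all over, 0.2 to 0.4 kg. Origin on its underside at mid-length, x along it to the jaw, z up. The jaw opens straight ahead (+x): parallel sides 32.4 mm apart, flared tips at x = 91 mm, flat throat at x = 55, head 58 mm across. Handle bar 18 mm wide (y), x = -90 to 15. Centre of mass about x = 25.
- wrench_jaw (a point): centre of the jaw where the nut's centre sits, at (75, 0, 6) mm in the wrench's frame, same axes; the nut fits with two facing flats parallel to the handle, 1.2 mm play each side (it rocks about 0.16 rad either way before it drives the nut)
- wrench_grip (a point): middle of a good grip on the handle, at (0, 0, 6) mm in the wrench's frame, 75 mm from the jaw centre, same axes
- mat: fixed blue bench mat, 230 x 100 x 6 mm, left or right of the console's front; origin under its centre, x along its length
- rack: bystander: loose blue tube rack, 180 x 90 x 45 mm with tube caps to 53 mm; origin under its centre, x along its length
- bottle_orange: bystander: clear reagent bottle with an orange cap, 70 mm across, 140 mm tall; origin under its centre
- bottle_purple: bystander: amber reagent bottle with a purple cap, 70 mm across, 140 mm tall; origin under its centre
- tube_block: bystander: aluminium block with a strip of eight small tubes, 45 x 150 x 22 mm (tubes to 27 mm); origin under its centre, y along its length
- marker: bystander: white marker pen with a blue cap lying flat, 130 mm long, 15 mm high; origin under its middle, x along it
- timer: bystander: white square bench timer, 65 x 65 x 18 mm; origin under its centre
- tip_box: bystander: green tip box with a clear lid, 120 x 82 x 67 mm; origin under its centre
- beaker: bystander: white plastic beaker, 72 mm across the rim, 85 mm tall; origin under its centre
Not all that is in view belongs to the job. Several things have the shape of the wrench; the one meant has the colours described above.

How it is judged:
By the outcome, as a careful person would: the job done as asked, in the order asked, and still so for the second after the job is handed in, with the robot touching nothing.
It also fails if it takes over 72 s, if anything falls off the work surface, if the arm or the gripper's body presses on something with over 40 N, if the wrist force passes 120 N, or if a joint passes its speed limit or range.

## Robot

A 6-joint arm with a two-finger parallel gripper is mounted at the origin on the work surface. World frame = base frame: x ahead of the robot, y to its left, z up, the work surface at z = 0. Lengths are in m, angles in rad, forces in N, time in s.
With the tool pointing down it reaches from about 0.35 to 0.975 m from the base axis. Payload 17.4 kg.
Tool frame: the origin (TCP) lies on the front face of the gripper's body, between the roots of the fingers; the fingertips stand 73 mm ahead of it and the grasp point (between the pads) lies 54 mm ahead of it; z points along the fingers, y is the line along which they close (so a half turn about z gives the same grasp; the last joint's range is limited). The gripper opens to 85 mm and grips with 20 to 120 N. Pads are 22 mm wide; open, the fingers measure 114 mm over their backs; the gripper's body (76 mm by 85 mm) begins 54 mm behind the grasp point. The pads swing forward as they close: fully open they stand 13 mm farther back than shut.
Start: joints at [-1.323, 0.116, 1.442, -0, 1.584, -0.038], TCP at [0.19, -0.648, 0.304] pointing down, gripper open.
Joint ranges: [-2.83, 2.83], [-0.83, 2.19], [0.07, 2.5], [-1.14, 4.28], [0.01, 3], [-2.97, 2.97]. Speed limits (rad/s): [1.89, 1.89, 2.22, 3.14, 3.14, 3.14].

## Interface

Orientations are given as a rotation vector (axis times angle).
In Python, from plant import ctrl, viewer gives the robot as it stands. Calls block until the motion is done:
- ctrl.move_ptp(position, orientation): joint-space move of the TCP to a pose.
- ctrl.move_l(position, rotation=None, speed=0.15, until_force=None): straight line of the TCP; rotation=None keeps the orientation; speed is the mean speed in m/s. With until_force (N) it stops when the force on the tool has changed by that much, and returns True; else False.
- ctrl.set_joints(angles): joint-space move.
- ctrl.command_gripper(opening, f_grip=None): finger opening in m; f_grip is the grip in N (None keeps the last); returns when the fingers have stopped.
- ctrl.pause(seconds).
- ctrl.ik(position, orientation): joint angles nearest the present ones, or None.
- ctrl.read_state(): the state.
- viewer.camera(name): name is "scene" or "top" or "wrist"; returns (picture, depth): 480x640x3 uint8, red, green, blue; 480x640 float32, m along the optical axis (not along the pixel's ray), 0 where there is no reading.
- viewer.calibration(name): a dict with "K" (3x3 intrinsics, pixels), "R" (3x3) and "t" (3): a world point X has camera coordinates R X + t; the wrist camera has in their place "T_tool_cam" (4x4, takes a point from camera to tool coordinates, whose origin is the TCP and whose axes are the flange's). Camera axes: x right, y down, z forward; pixel columns grow to the right and rows downward; lengths in m; the calibration is good to about 2 mm. A picture is of the moment at which its call begins: read the wrist's pose just before it. calibration takes no time and is no camera call.
A pose or a line that the arm cannot do raises ctrl.IKError and nothing moves.
- ctrl.finish_job(): hands the job in; it is judged then, once.
Trained networks look in the newest picture that a camera, given by its name, has taken for a name from the list of things; names that differ only in an ending like _2 or _b are one class to them, and where a whole thing is asked for, a point or a joint stands for the part that bears it (a point fixed in the world has none). Each returns a list of dicts, best first, with "score" (0 to 1); they miss things now and then, are a little off and sometimes report something else, mostly with a low value. They report only what shows in the picture. A call takes as long as a camera call. They do not tell look-alikes from the thing itself.
- viewer.regions_of(camera, query): "region" (480x640 bool, what is visible of it) and "rect" ([left, top, right, bottom] in pixels, round what is visible of it).
The state is a dict: "clock": time; "joint_positions": joint angles; "qvel": joint speeds; "joint_efforts": joint torques, N m; "position": TCP position; "eef_rot": TCP orientation; "ft_force": force on the tool from outside, world axes, zero at the start; "ft_torque": the same for the moment, N m; "finger_gap": finger opening in m; "finger_force": force on a finger pad.
Only numpy, scipy, OpenCV 4.12 (cv2) and the standard library are available. Lean on these libraries where they do the work, as an engineer would, in place of code of your own. Each camera call takes 0.05 s, during which the arm holds its last target. There are 200 camera calls.

## Working session

There is one attempt and no reset: what is moved stays moved. The work goes in short steps, each a Python script; the robot and the scene stay as the last script left them, time stands still between calls to the robot, and variables do not carry over. Pictures are saved under pics/ and viewed, at most 11 in all, crops included, and the job is handed in when it is done.

```bash
ls; mkdir -p pics; python3 - <<'E'
from plant import ctrl, viewer
import cv2,numpy as np
for n in ("scene","top"):
    p,d=viewer.camera(n); cv2.imwrite(f"pics/{n}0.png",p[:,:,::-1]); np.savez(f"{n}0.npz",p=p,d=d)
    c=viewer.calibration(n); print(n,c["K"].round(1).tolist(),(-c["R"].T@c["t"]).round(3))
    for q in ("wrench","yellow_nut","console","mat","outlet_yellow"):
        for r in viewer.regions_of(n,q): print(n,q,round(r["score"],2),np.round(r["rect"]).tolist(),r["region"].sum())
print(viewer.calibration("wrist"), ctrl.read_state())
E
```

```text
pics
scene [[526.3, 0.0, 320.7], [0.0, 526.3, 242.4], [0.0, 0.0, 1.0]] [ 0.953 -0.828  1.245]
scene wrench 0.92 [350.0, 172.0, 391.0, 204.0] 356
scene wrench 0.57 [276.0, 153.0, 328.0, 174.0] 344
scene yellow_nut 0.51 [378.0, 222.0, 393.0, 230.0] 92
scene console 0.77 [327.0, 219.0, 445.0, 346.0] 6910
scene console 0.41 [306.0, 202.0, 337.0, 224.0] 344
scene mat 0.92 [335.0, 165.0, 400.0, 218.0] 1025
scene mat 0.56 [376.0, 214.0, 435.0, 243.0] 669
scene mat 0.5 [347.0, 172.0, 391.0, 205.0] 366
scene outlet_yellow 0.94 [379.0, 215.0, 432.0, 241.0] 638
top [[523.6, 0.0, 322.9], [0.0, 523.6, 240.1], [0.0, 0.0, 1.0]] [2.420e-01 1.000e-03 1.426e+00]
top wrench 0.79 [162.0, 320.0, 226.0, 364.0] 617
top wrench 0.68 [185.0, 136.0, 215.0, 172.0] 799
top wrench 0.63 [176.0, 214.0, 216.0, 278.0] 628
top wrench 0.31 [246.0, 259.0, 269.0, 284.0] 635
top yellow_nut 0.71 [178.0, 214.0, 211.0, 278.0] 628
top yellow_nut 0.65 [274.0, 166.0, 283.0, 174.0] 50
top console 0.93 [251.0, 112.0, 390.0, 200.0] 8684
top console 0.69 [269.0, 135.0, 284.0, 152.0] 194
top mat 0.97 [161.0, 201.0, 230.0, 290.0] 233
[... 760 characters left out ...]
00]])} {'clock': 0.6, 'joint_positions': array([-1.32278128e+00,  1.15953034e-01,  1.44159976e+00,  2.49542917e-06,
        1.58400296e+00, -3.78346500e-02]), 'qvel': array([ 0.00025183,  0.00059341,  0.00086011, -0.00033215, -0.00037876,
       -0.00027577]), 'joint_efforts': array([-3.25084933e-03, -7.31404209e+01, -6.32436061e+01, -1.27183785e-04,
        5.54090839e-04,  2.09301487e-05]), 'position': array([ 0.19030057, -0.64761686,  0.30393496]), 'eef_rot': array([3.10952371e+00, 4.47479371e-01, 9.97697281e-06]), 'ft_force': array([-0.0309553 ,  0.31186656, -0.60343672]), 'ft_torque': array([ 0.010936  , -0.04669895,  0.02646403]), 'finger_force': 0.0, 'finger_gap': 0.08513191154630567}
```

```bash
python3 - <<'E'
import cv2,numpy as np
from plant import viewer
p=np.load("top0.npz")["p"][:,:,::-1]
cv2.imwrite("pics/top_crop.png",cv2.resize(p[100:380,140:420],(800,600) if 0 else (600,600),interpolation=cv2.INTER_CUBIC))
print(viewer.calibration("top")["R"])
d=np.load("top0.npz")["d"];c=viewer.calibration("top")
def W(u,v):
    z=d[v,u];x=np.array([(u-c["K"][0,2])/c["K"][0,0]*z,(v-c["K"][1,2])/c["K"][1,1]*z,z]);return c["R"].T@(x-c["t"])
for u,v in [(195,245),(278,170),(320,115),(320,195),(255,196),(385,196)]: print(u,v,W(u,v).round(3))
E
```

```text
[[ 1.61301877e-02 -9.99869618e-01 -7.51033119e-04]
 [-9.88275687e-01 -1.58290864e-02 -1.51857193e-01]
 [ 1.51825505e-01  3.19171280e-03 -9.88402160e-01]]
195 245 [0.44  0.354 0.014]
278 170 [0.615 0.121 0.15 ]
320 115 [0.75  0.018 0.178]
320 195 [0.579 0.016 0.036]
255 196 [0.582 0.197 0.002]
385 196 [ 0.589 -0.166 -0.002]
```

View pics/top_crop.png

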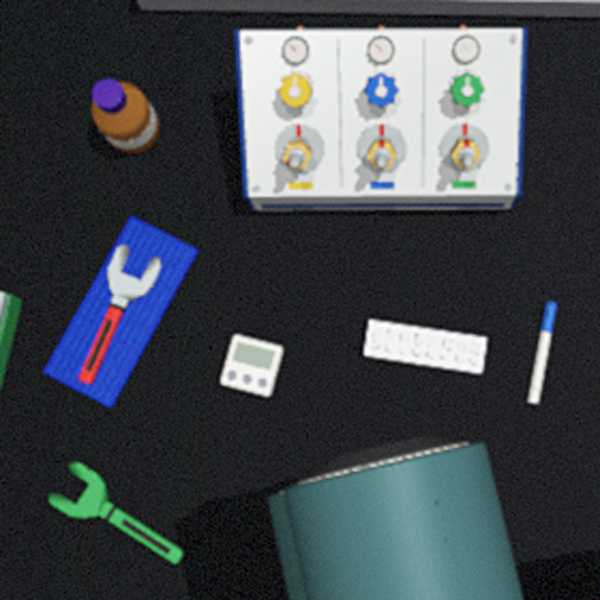

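View pics/scene0.png

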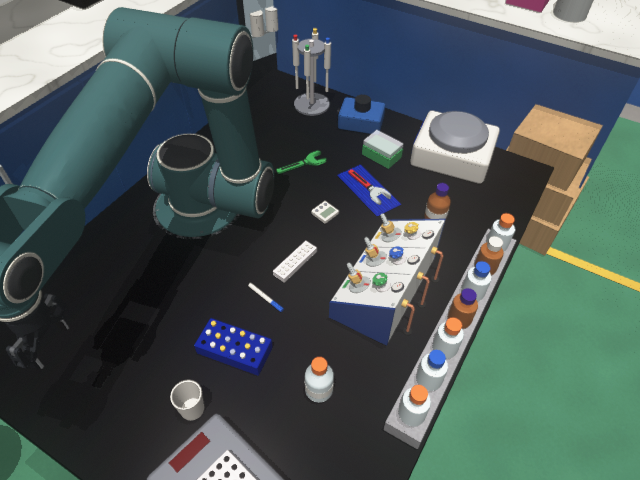

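The top crop shows the console (crop 240–525 × 30–205) with the yellow outlet on the left, its nut at about (297,155). The red-handled wrench lies on the mat at crop (120,310), jaw away from the robot. The green wrench at (115,510) is a decoy. The scene view agrees.

```bash
cat > h.py <<'E'
from plant import ctrl, viewer
import numpy as np, cv2
from scipy.spatial.transform import Rotation as Ro
def pts(d,K):
    v,u=np.mgrid[:480,:640]
    return np.stack([(u-K[0,2])/K[0,0]*d,(v-K[1,2])/K[1,1]*d,d],-1)
def world(n,d,st=None):
    c=viewer.calibration(n); P=pts(d,c["K"])
    if n!="wrist": return (P-c["t"])@c["R"]
    T=c["T_tool_cam"]; P=P@T[:3,:3].T+T[:3,3]
    return P@Ro.from_rotvec(st["eef_rot"]).as_matrix().T+st["position"]
def shot(n,name=None):
    st=ctrl.read_state(); p,d=viewer.camera(n)
    if name: cv2.imwrite(f"pics/{name}.png",p[:,:,::-1])
    return p,d,world(n,d,st),st
def F(yaw):  # fitting frame columns x,y,z
    ex=np.array([np.cos(yaw),np.sin(yaw),0]);Z=np.array([0,0,1.]);ey=np.cross(Z,ex)
    s,c=.5,np.sqrt(.75)
    return np.stack([c*ex+s*Z,ey,-s*ex+c*Z],1)
def toolR(Fm,a): # tool z = -fit z, tool x at angle a
    x=np.cos(a)*Fm[:,0]+np.sin(a)*Fm[:,1]; z=-Fm[:,2]
    return np.stack([x,np.cross(z,x),z],1)
def rv(R): return Ro.from_matrix(R).as_rotvec()
E
python3 - <<'E'
from h import *
z=np.load("top0.npz");p=z["p"].astype(int);P=world("top",z["d"])
v,u=np.mgrid[:480,:640]
m=(u>250)&(u<390)&(v>112)&(v<200)&(p.min(2)>150)&((p.max(2)-p.min(2))<30)&(P[...,2]>.07)
Q=P[m]
for i in range(6):
    A=np.c_[Q[:,:2],np.ones(len(Q))];k=np.linalg.lstsq(A,Q[:,2],rcond=None)[0];r=Q[:,2]-A@k;s=max(2*r.std(),.002);Q=Q[abs(r)<s]
print("slope",np.degrees(np.arctan(np.hypot(*k[:2]))),"yaw",np.arctan2(k[1],k[0]),k,len(Q),r.std())
r=cv2.minAreaRect(Q[:,:2].astype(np.float32));print(r)
yaw=np.arctan2(k[1],k[0]);e=np.array([np.cos(yaw),np.sin(yaw)]);n=np.array([-e[1],e[0]])
a=Q[:,:2]@e;b=Q[:,:2]@n;print(np.percentile(a,[.5,99.5]),np.percentile(b,[.5,99.5]))
red=(p[...,0]>140)&(p[...,1]<80)&(p[...,2]<80)&(u>160)&(u<230)&(v>200)&(v<290)
print(P[red].mean(0),cv2.minAreaRect(P[red][:,:2].astype(np.float32)))
blue=(p[...,2]>120)&(p[...,0]<70)&(u>155)&(u<235)&(v>195)&(v<295)
print(P[blue].mean(0),cv2.minAreaRect(P[blue][:,:2].astype(np.float32)))
gy=(p.min(2)>120)&((p.max(2)-p.min(2))<30)&(u>170)&(u<225)&(v>205)&(v<250);print(P[gy].mean(0))
E
```

```text
slope 29.86262476614838 yaw 0.023036661502747625 [ 0.57400547  0.01322551 -0.25394154] 7391 0.0028425495494307186
((0.6664807796478271, 0.02243220806121826), (0.17548401653766632, 0.33123910427093506), 1.1611003875732422)
[0.58018741 0.75297385] [-0.15648168  0.1710556 ]
[0.39497244 0.37127776 0.02486559] ((0.3447134494781494, 0.18639236688613892), (0.41204217076301575, 0.09871671348810196), 74.41764831542969)
[0.43915937 0.35157006 0.00693802] ((0.3638288974761963, 0.19611072540283203), (0.45787352323532104, 0.23132914304733276), 63.317405700683594)
[0.48124338 0.34274197 0.01558622]
```

```bash
python3 - <<'E'
from h import *
Fm=F(.0225);nut=np.array([.613,.121,.1386])
R=toolR(Fm,np.pi/2);pos=nut+.19*Fm[:,2]
for a in np.arange(-180,181,30):
    q=ctrl.ik(nut+.06*Fm[:,2],rv(toolR(Fm,np.radians(a)))); print(a,None if q is None else np.round(q,2))
ctrl.move_ptp(pos,rv(R))
p,d,P,st=shot("wrist","w1");np.savez("w1.npz",p=p,d=d,P=P)
print(st["position"],pos,st["clock"],st["joint_positions"].round(2))
for q in ("yellow_nut","outlet_yellow"):
    for r in viewer.regions_of("wrist",q): print(q,r["score"],r["rect"])
cam=viewer.calibration("wrist");T=cam["T_tool_cam"];Rt=Ro.from_rotvec(st["eef_rot"]).as_matrix()
# predicted pixels of nut centre top, flange stripe, nozzle tip
for nm,X in (("nut",nut),("nuttop",nut+.009*Fm[:,2]),("flange0",nut-.028*Fm[:,2]+.03*Fm[:,0]),("tip",nut+.044*Fm[:,2])):
    c=np.linalg.inv(T)@np.r_[Rt.T@(X-st["position"]),1];print(nm,(cam["K"]@c[:3]/c[2])[:2].round(1))
E
```

```text
-180 [ 0.19 -0.22  2.   -0.11  0.85 -1.35]
-150 [ 0.19 -0.22  2.   -0.11  0.85 -1.87]
-120 [ 0.19 -0.22  2.   -0.11  0.85 -2.4 ]
-90 [ 0.19 -0.22  2.   -0.11  0.85 -2.92]
-60 [ 0.19 -0.22  2.   -0.11  0.85  2.84]
-30 [ 0.19 -0.22  2.   -0.11  0.85  2.32]
0 [ 0.19 -0.22  2.   -0.11  0.85  1.79]
30 [ 0.19 -0.22  2.   -0.11  0.85  1.27]
60 [ 0.19 -0.22  2.   -0.11  0.85  0.74]
90 [ 0.19 -0.22  2.   -0.11  0.85  0.22]
120 [ 0.19 -0.22  2.   -0.11  0.85 -0.3 ]
150 [ 0.19 -0.22  2.   -0.11  0.85 -0.83]
180 [ 0.19 -0.22  2.   -0.11  0.85 -1.35]
[0.5182245  0.11841277 0.30315144] [0.51802405 0.11886268 0.30314483] 3.5667 [ 0.22 -0.44  1.98 -0.11  1.09  0.22]
yellow_nut 0.97 [291.9, 209.2, 346.4, 256.5]
outlet_yellow 0.65 [246.4, 183.7, 505.2, 264.8]
outlet_yellow 0.28 [392.7, 338.8, 445.4, 391.2]
outlet_yellow 0.24 [76.5, 0.0, 134.0, 28.0]
nut [317.7 236. ]
nuttop [317.7 239.7]
flange0 [359.3 225.8]
tip [317.7 257. ]
```

View pics/w1.png

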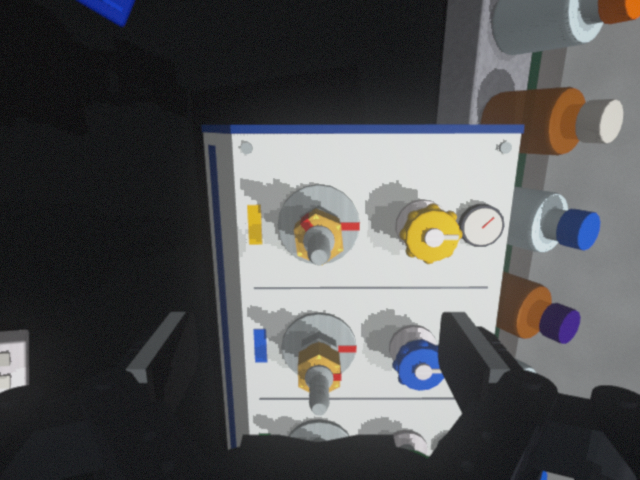

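```bash
cat >> h.py <<'E'
def rectify(p,st,Fm,nut,h,half=.04,n=500):
    """image on plane h above nut centre; right=+x fit, up=+y fit"""
    c=viewer.calibration("wrist");T=c["T_tool_cam"];Rt=Ro.from_rotvec(st["eef_rot"]).as_matrix()
    a=np.linspace(-half,half,n);X,Y=np.meshgrid(a,-a)
    W=nut+X[...,None]*Fm[:,0]+Y[...,None]*Fm[:,1]+h*Fm[:,2]
    Pc=((W-st["position"])@Rt-T[:3,3])@T[:3,:3]
    uv=Pc@c["K"].T;uv=uv[...,:2]/uv[...,2:]
    return cv2.remap(p,uv[...,0].astype(np.float32),uv[...,1].astype(np.float32),cv2.INTER_CUBIC)
def redmask(p):
    q=p.astype(int); return (q[...,0]>120)&(q[...,1]<.45*q[...,0])&(q[...,2]<.45*q[...,0])
E
python3 - <<'E'
from h import *
z=np.load("w1.npz");p=z["p"];P=z["P"];Fm=F(.0225);nut=np.array([.613,.121,.1386])
st=dict(eef_rot=rv(toolR(Fm,np.pi/2)),position=np.array([0.5182245,0.11841277,0.30315144]))
st0=ctrl.read_state();print(st0["position"])
o=np.hstack([rectify(p,st0,Fm,nut,h,.035,400) for h in (.009,-.028)])
cv2.imwrite("pics/rect1.png",o[:,:,::-1])
m=redmask(p);n,l,s,c=cv2.connectedComponentsWithStats(m.astype(np.uint8))
for i in range(1,n):
    if s[i,4]>8: 
        X=(P[l==i]-nut)@Fm; print(c[i].round(1),s[i,4],np.median(X,0).round(4),X.min(0).round(4),X.max(0).round(4))
# panel plane in fitting frame
L=(P-nut)@Fm
w=(abs(L[...,2]+.033)<.006)&(abs(L[...,0])<.1)&(abs(L[...,1])<.1)
Q=L[w];A=np.c_[Q[:,:2],np.ones(len(Q))];print(np.linalg.lstsq(A,Q[:,2],rcond=None)[0],np.median(Q[:,2]))
E
```

```text
[0.51817713 0.11852136 0.30312944]
[306.2 223.9] 65 [-0.0073  0.0103  0.009 ] [-0.0099  0.0071  0.0062] [-0.0042  0.0133  0.0107]
[350.  225.9] 117 [ 0.0233 -0.0003 -0.0283] [ 0.0174 -0.0029 -0.03  ] [ 0.0293  0.0024 -0.0265]
[346.8 348.5] 98 [ 0.0231 -0.1001 -0.0286] [ 0.0168 -0.1026 -0.0299] [ 0.0295 -0.0972 -0.0269]
[336.5 376.5] 36 [ 0.0132 -0.1     0.0089] [ 0.0114 -0.1026  0.008 ] [ 0.015  -0.0976  0.0101]
[-0.00099762 -0.00403342 -0.03341782] -0.03390991044454731
```

View pics/rect1.png

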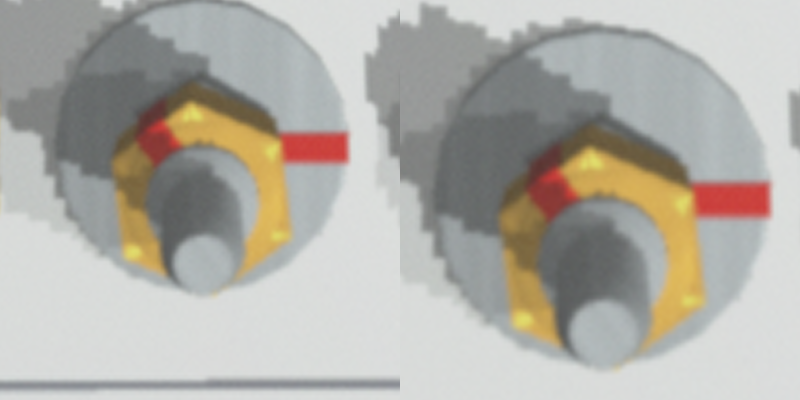

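The rectified crops (nut-top plane left, flange plane right) put the flange stripe on angle 0. The nut stripe, at left crop (158,133), stands about 124° anticlockwise, so run ≈ 1.0 and about 1.4 rad remains.

```bash
cat > run.py <<'E'
from h import *
Fm=F(.0225);nut=np.array([.613,.121,.1386])
def tz():
    s=ctrl.read_state(); return -s["ft_torque"]@Fm[:,2]
def ang():  # tool x angle about fitting axis, deg
    x=Ro.from_rotvec(ctrl.read_state()["eef_rot"]).as_matrix()[:,0]@Fm
    return np.degrees(np.arctan2(x[1],x[0]))
E
python3 - <<'E'
from run import *
R=rv(toolR(Fm,np.radians(154)))
ctrl.command_gripper(.05,f_grip=40)
ctrl.move_ptp(nut+.19*Fm[:,2],R)
hit=ctrl.move_l(nut+.057*Fm[:,2],R,speed=.12,until_force=12)
s=ctrl.read_state();print("hit",hit,((s["position"]-nut)@Fm).round(4),s["ft_force"].round(2),s["clock"])
if hit: raise SystemExit
t0=tz();ctrl.command_gripper(.02)
s=ctrl.read_state();print("gap",s["finger_gap"],"tz",t0,tz(),"ff",s["finger_force"],s["ft_force"].round(2),ang())
q=s["joint_positions"].copy();a0=ang()
for t in (140,120,100,88,82):
    q[5]+=np.radians(ang()-t);ctrl.set_joints(q);print(t,round(ang(),2),round(tz(),3),ctrl.read_state()["clock"])
    if abs(tz()-t0)>.4: break
E
```

```text
hit False [0.0005 0.0001 0.0577] [-0.35  0.05 -0.01] 6.4583
gap 0.029451759254414272 tz 0.026309055446233832 -0.18010115967211737 ff 38.84137359797023 [-6.61 -1.58  5.28] 154.00914179230543
140 140.24 0.151 7.1083
120 120.12 0.163 7.5417
100 100.03 0.195 7.975
88 88.04 0.19 8.2917
82 81.93 0.208 8.5417
```

```bash
python3 - <<'E'
from run import *
q=ctrl.read_state()["joint_positions"].copy();
for i in range(14):
    q[5]+=np.radians(1.0 if ang()>77 else .5);ctrl.set_joints(q);ctrl.pause(.05);t=tz();print(round(ang(),2),round(t,3))
    if t>.36: break
print(ctrl.read_state()["clock"],np.round(ctrl.read_state()["ft_force"],1))
E
```

```text
81.11 -0.213
79.98 -0.087
78.95 -0.06
77.94 -0.04
76.94 -0.043
76.44 -0.086
75.93 -0.12
75.43 -0.09
74.93 -0.085
74.43 -0.093
73.93 -0.136
73.43 -0.181
72.93 -0.147
72.44 -0.174
12.7417 [3.6 4.4 1.2]
```

```bash
cat >> run.py <<'E'
def stripe(name=None):
    p,d,P,st=shot("wrist",name)
    r=rectify(p,st,Fm,nut,.009,.035,700)
    q=r.astype(int);a=np.linspace(-.035,.035,700);X,Y=np.meshgrid(a,-a);rho=np.hypot(X,Y)
    m=redmask(r)&(rho>.009)&(rho<.0149)
    th=np.degrees(np.arctan2(Y[m].mean(),X[m].mean()))
    r2=rectify(p,st,Fm,nut,-.028,.035,700);m2=redmask(r2)&(rho>.02)&(rho<.029)
    f=np.degrees(np.arctan2(Y[m2].mean(),X[m2].mean()))
    m3=(q[...,0]>150)&(q[...,2]<.6*q[...,0])&(q[...,1]>.5*q[...,0])&(rho<.02)
    print("nut stripe",th.round(2),m.sum(),"spread x,y",X[m].std(),Y[m].std(),"flange",f,m2.sum())
    return r,th
E
python3 - <<'E'
from run import *
ctrl.command_gripper(.05)
s=ctrl.read_state();print(((s["position"]-nut)@Fm).round(4))
ctrl.move_l(nut+.19*Fm[:,2],speed=.2)
ctrl.pause(.2)
r,th=stripe("w2");cv2.imwrite("pics/rect2.png",cv2.resize(r,(500,500))[:,:,::-1]);print(ctrl.read_state()["clock"],ang())
# same routine on the first picture
z=np.load("w1.npz")
E
```

```text
[ 0.0004 -0.0001  0.0578]
nut stripe 42.92 2396 spread x,y 0.0014150451806910008 0.0014252332064133213 flange -0.28956629998619343 4342
14.1333 72.43835575817268
```

View pics/rect2.png

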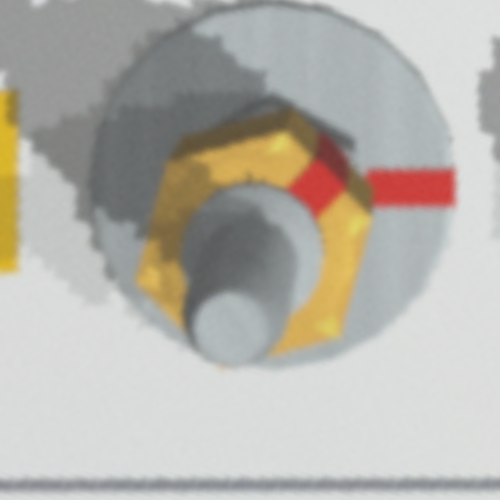

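The crop shows the nut's corners at 15.4° (mod 60), so its stripe is at about 45°, finger-tight. The torque never exceeded about 0.2 N m. Next comes the wrench.

```bash
cat >> run.py <<'E'
def downR(a): # tool down, tool x at world angle a
    x=np.array([np.cos(a),np.sin(a),0]);z=np.array([0,0,-1.]);return np.stack([x,np.cross(z,x),z],1)
def wrench_pose(name=None):
    p,d,P,st=shot("wrist",name);q=p.astype(int)
    red=redmask(p)&(P[...,2]>.008)&(P[...,2]<.03)
    n,l,s,c=cv2.connectedComponentsWithStats(red.astype(np.uint8));i=1+np.argmax(s[1:,4]);red=cv2.morphologyEx((l==i).astype(np.uint8),cv2.MORPH_CLOSE,np.ones((25,25)))>0
    H=P[red];h=H.mean(0)[:2]
    (c0,wh,_)=cv2.minAreaRect(H[:,:2].astype(np.float32))
    # everything 5+ mm above mat, close to handle
    m=(P[...,2]>.0135)&(P[...,2]<.03)&(np.hypot(P[...,0]-h[0],P[...,1]-h[1])<.17)
    n,l,s,c=cv2.connectedComponentsWithStats(m.astype(np.uint8));i=np.bincount(l[red&m]).argmax();W=P[l==i]
    u=np.linalg.svd(H[:,:2]-h,full_matrices=False)[2][0]
    if (W[:,:2].mean(0)-h)@u<0: u=-u
    v=np.array([-u[1],u[0]])
    X=(W[:,:2]-h)@u;Y=(W[:,:2]-h)@v
    hd=X>.0+np.percentile(X,99.5)-.035
    print("X",np.percentile(X,[.5,99.5]).round(4),"len",np.ptp(np.percentile(X,[.5,99.5])),"hand",np.percentile((H[:,:2]-h)@u,[.5,99.5]).round(4),np.percentile((H[:,:2]-h)@v,[1,99]).round(4),"head Y",np.percentile(Y[hd],[1,99]).round(4),"ztop",np.median(W[:,2]),np.median(H[:,2]))
    lo,hi=np.percentile(X,[.5,99.5]);org=h+u*(lo+hi)/2
    yaw=np.arctan2(u[1],u[0]);print("origin",org.round(4),"yaw",yaw,np.degrees(yaw))
    b=(q[...,2]>90)&(q[...,0]<.5*q[...,2])&(P[...,2]<.013)
    M=P[b][:,:2];print("mat",cv2.minAreaRect(M.astype(np.float32)),np.median(P[b][:,2]))
    return org,yaw
E
python3 - <<'E'
from run import *
R=downR(np.radians(156))
ctrl.move_ptp([.45,.355,.30],rv(R));ctrl.pause(.15)
print(wrench_pose("w3"),ctrl.read_state()["clock"],ctrl.read_state()["joint_positions"].round(2))
E
```

```text
X [-0.0471  0.1301] len 0.17726633969672767 hand [-0.0471  0.0509] [-0.0081  0.008 ] head Y [-0.0288  0.0286] ztop 0.017185926173499733 0.017289875858288728
origin [0.4333 0.3605] yaw -0.358235930749932 -20.525406901911932
mat ((0.44375354051589966, 0.3522350788116455), (0.10223618149757385, 0.233102485537529), 63.69236373901367) 0.005374956514087148
(array([0.43334617, 0.36054173]), np.float64(-0.358235930749932)) 15.3333 [ 0.62 -0.11  1.67 -0.    1.58 -0.53]
```

View pics/w3.png

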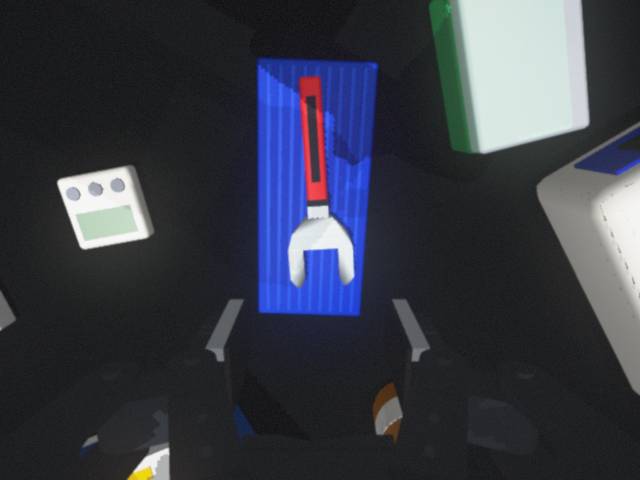

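The view shows the red wrench on the mat, jaw at about (322,265) and handle up to (310,78). Measured height, length and head width match the given sizes. Grasping it now.

```bash
python3 - <<'E'
from run import *
yaw=-.3582;R=rv(downR(yaw+np.pi));o=np.array([.4333,.3605])
ctrl.move_ptp([*o,.16],R)
hit=ctrl.move_l([*o,.0805],R,speed=.1,until_force=10)
s=ctrl.read_state();print(hit,s["position"].round(4),s["ft_force"].round(2))
if hit: ctrl.move_l(s["position"]+[0,0,.0015],R,speed=.02)
ctrl.command_gripper(.0,f_grip=100)
s=ctrl.read_state();zt=s["position"][2];print("gap",s["finger_gap"],s["finger_force"],zt)
ctrl.move_l([*o,.22],R,speed=.2);ctrl.pause(.2)
s=ctrl.read_state();print("lift gap",s["finger_gap"],s["ft_force"].round(2),s["ft_torque"].round(3),s["clock"])
p,d=viewer.camera("wrist");cv2.imwrite("pics/w4.png",p[:,:,::-1])
c=viewer.calibration("wrist");T=c["T_tool_cam"];P=pts(d,c["K"])@T[:3,:3].T+T[:3,3]
red=redmask(p)&(P[...,2]<.1)&(P[...,2]>.03);H=P[red]
print("red tool",len(H),H.min(0).round(4),H.max(0).round(4),np.median(H,0).round(4))
for lo in np.arange(.0,.1,.015):
    h=H[(H[:,0]>lo)&(H[:,0]<lo+.015)]
    if len(h)>10: print(lo.round(3),"y",np.percentile(h[:,1],[1,99]).round(4),"z",np.median(h[:,2]).round(4))
W=P[(abs(P[...,2]-.0625)<.012)&(P[...,0]<-.03)&(P[...,0]>-.11)&(abs(P[...,1])<.032)&~red]
if len(W):
  for lo in np.arange(-.1,-.03,.01):
    h=W[(W[:,0]>lo)&(W[:,0]<lo+.01)]
    if len(h)>10: print(lo.round(3),len(h),"y",np.percentile(h[:,1],[1,99]).round(4),"z",np.median(h[:,2]).round(4))
  print("tipx",np.percentile(W[:,0],[.5,2]))
E
```

```text
False [0.4336 0.3607 0.0812] [-0.34  1.03  0.26]
gap 0.01481342436996138 98.92578359445906 0.08147903960070854
lift gap 0.014525968566898055 [-0.45 -0.28 -3.66] [0.025 0.068 0.033] 18.3583
red tool 9353 [-0.0107 -0.0089  0.0612] [0.0901 0.0087 0.068 ] [0.055  0.     0.0642]
0.0 y [-0.0079  0.0077] z 0.0643
0.015 y [-0.0083  0.0081] z 0.0644
0.03 y [-0.0083  0.0081] z 0.0643
0.045 y [-0.0083  0.0081] z 0.0642
0.06 y [-0.0085  0.0084] z 0.0641
0.075 y [-0.0086  0.0084] z 0.0639
-0.05 1125 y [-0.0124  0.0123] z 0.0646
-0.04 1275 y [-0.0122  0.0122] z 0.0645
tipx [-0.04916081 -0.04833584]
```

```bash
cat >> run.py <<'E'
G=.0700
def wp(back,up,wa,jx=.0762): # TCP pose: wrench x at angle wa (deg); jaw centre 'back' behind nut, 'up' above
    a=np.radians(wa);x=np.cos(a)*Fm[:,0]+np.sin(a)*Fm[:,1]
    return nut+(G+up)*Fm[:,2]-(jx+back)*x, rv(toolR(Fm,a+np.pi))
E
python3 - <<'E'
from run import *
for wa in (15,0,-20,-45): print(wa,np.round(ctrl.ik(*wp(0,0,wa)),2))
p,R=wp(.045,.085,15);ctrl.move_ptp(p,R)
p,R=wp(.045,0,15);h=ctrl.move_l(p,R,speed=.12,until_force=10);print(h)
ctrl.pause(.2);s=ctrl.read_state();print(((s["position"]-p)@Fm).round(4),s["ft_force"].round(2))
if h: raise SystemExit
p,R=wp(0,0,15);h=ctrl.move_l(p,R,speed=.05,until_force=10)
ctrl.pause(.1);s=ctrl.read_state();print(h,((s["position"]-p)@Fm).round(4),s["ft_force"].round(2)@Fm,s["ft_torque"].round(2)@Fm,s["clock"])
print(s["finger_gap"]);q,_,_,_=shot("wrist","w5")
E
```

```text
15 [ 0.17 -0.38  2.17 -0.1   0.84 -1.63]
0 [ 0.22 -0.37  2.17 -0.13  0.84 -1.31]
-20 [ 0.28 -0.35  2.14 -0.17  0.84 -0.89]
-45 [ 0.33 -0.29  2.09 -0.2   0.85 -0.39]
False
[0.0005 0.0001 0.0007] [ 0.86 -0.64 -5.03]
False [-0.0003 -0.0001 -0.    ] [-1.59906964  0.11312189 -2.49469031] [ 0.02708002  0.56918078 -0.03872867] 21.6833
0.014873390811207116
```

View pics/w5.png

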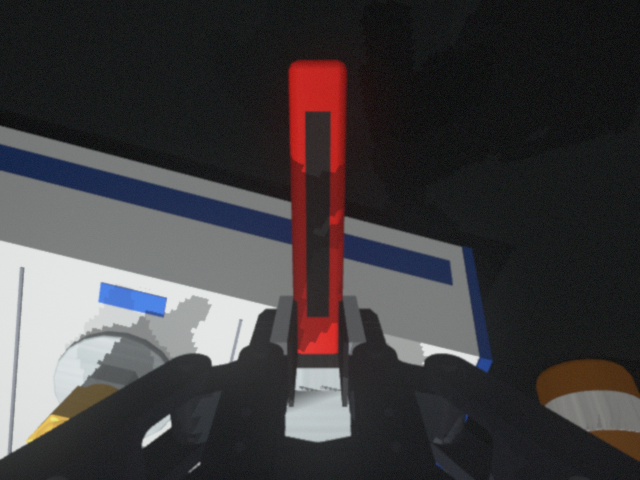

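The wrench is seated: the handle runs down the slope at (318,60–440) and there is no contact load. Now I drive it to a few degrees short of the target.

```bash
cat >> run.py <<'E'
def mom():
    s=ctrl.read_state();return (s["ft_torque"]+np.cross(s["position"]-nut,s["ft_force"]))@Fm[:,2]
def turn(angles,sp=.06):
    for w in angles:
        p,R=wp(0,0,w);ctrl.move_l(p,R,speed=sp);print(w,round(ang()-180,1)%360,round(mom(),3),(ctrl.read_state()["ft_force"]@Fm).round(1))
E
python3 - <<'E'
from run import *
print(mom());turn([12,9,7,5,2,-3,-8,-14,-20,-26,-30,-34]);print(ctrl.read_state()["clock"],ctrl.read_state()["finger_gap"])
E
```

```text
-0.002642213219113043
12 12.100000000000023 -0.005 [-1.6  0.1 -3.5]
9 9.100000000000023 0.005 [-2.2  0.2 -3.4]
7 7.100000000000023 -0.049 [-1.5 -1.  -3. ]
5 5.100000000000023 -0.083 [-0.4 -0.9 -2.2]
2 2.1000000000000227 0.116 [-0.6 -3.1 -3.5]
-3 357.2 0.216 [ 1.8 -4.2 -2.5]
-8 352.3 0.313 [ 1.8 -5.5 -3.3]
-14 346.4 0.392 [ 1.7 -6.2 -3.9]
-20 340.5 0.279 [ 1.6 -5.7 -3.2]
-26 334.5 0.313 [ 0.4 -5.5 -3.5]
-30 330.5 0.288 [ 0.8 -4.7 -2.6]
-34 326.5 0.49 [-1.  -6.4 -2.5]
24.85 0.014923023051836367
```

```bash
cat >> run.py <<'E'
def leave(w,c):
    turn([w,c]);p,R=wp(.045,0,c);h=ctrl.move_l(p,R,speed=.1,until_force=12);print("out hit",h,(ctrl.read_state()["ft_force"]@Fm).round(1))
    p,R=wp(.045,.09,c);ctrl.move_l(p,R,speed=.2)
def look(name,a=100):
    a=np.radians(a);Rm=toolR(Fm,a);ctrl.move_ptp(nut+.19*Fm[:,2]-.058*Rm[:,1],rv(Rm));ctrl.pause(.2)
    r,th=stripe(name);cv2.imwrite(f"pics/{name}r.png",cv2.resize(r,(500,500))[:,:,::-1]);print(ctrl.read_state()["clock"]);return r
E
python3 - <<'E'
from run import *
leave(-29,-25);look("w6")
E
```

```text
-29 331.2 0.29 [-5.   1.8 -2.7]
-25 335.0 0.214 [-3.5  0.5 -2.7]
out hit False [-1.1 -1.  -3.6]
nut stripe 16.29 1887 spread x,y 0.0011198381957234136 0.0014290598464647974 flange -7.07488263409157 4214
27.55
```

View pics/w6r.png

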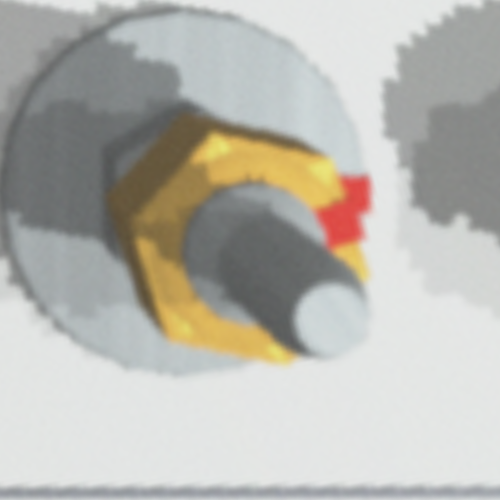

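The crop shows the nut stripe at (345,215), about 16° anticlockwise of the flange, so roughly 0.28 rad remain. The wrench may have yawed in the grip, so I check that before re-engaging.

```bash
cat >> run.py <<'E'
def ingrip():
    p,d=viewer.camera("wrist");c=viewer.calibration("wrist");T=c["T_tool_cam"];P=pts(d,c["K"])@T[:3,:3].T+T[:3,3]
    red=redmask(p)&(P[...,2]<.1)&(P[...,2]>.03);H=P[red];H=H[(H[:,0]>0)&(abs(H[:,1])<.04)]
    b=[]
    for lo in np.arange(.0,.085,.01):
        h=H[(H[:,0]>lo)&(H[:,0]<lo+.01)]
        b.append([lo+.005,np.percentile(h[:,1],[1,99]).mean(),np.median(h[:,2])])
    b=np.array(b);k=np.polyfit(b[:,0],b[:,1],1);kz=np.polyfit(b[:,0],b[:,2],1)
    print("grip yaw deg",np.degrees(np.arctan(k[0])).round(2),"y0",k[1].round(4),"pitch",np.degrees(np.arctan(kz[0])).round(2),"z0",kz[1].round(4),"tail",np.percentile(H[:,0],99.9).round(4))
E
python3 - <<'E'
from run import *
ingrip();print(ctrl.read_state()["finger_gap"])
E
```

```text
grip yaw deg 0.33 y0 -0.0002 pitch -0.22 z0 0.0643 tail 0.0896
0.01450017619892907
```

```bash
cat >> run.py <<'E'
def engage(w):
    p,R=wp(.045,.06,w);ctrl.move_ptp(p,R)
    p,R=wp(.045,0,w);h=ctrl.move_l(p,R,speed=.15,until_force=10)
    p,R=wp(0,0,w);h2=ctrl.move_l(p,R,speed=.08,until_force=10);s=ctrl.read_state()
    print("engage",h,h2,((s["position"]-p)@Fm).round(4),(s["ft_force"]@Fm).round(1));return h or h2
E
python3 - <<'E'
from run import *
if not engage(-14):
    turn([-22,-30,-36,-42,-46.5]);leave(-36,-27.5);look("w7");ingrip()
E
```

```text
engage False False [-0.0003 -0.0001 -0.0003] [-1.6  0.  -4.2]
-22 338.2 0.056 [-1.1 -0.3 -3.1]
-30 330.3 0.098 [-1.   0.  -3.5]
-36 324.3 0.308 [-2.2 -0.  -3.9]
-42 318.3 0.301 [-3.3  1.5 -3. ]
-46.5 313.8 0.408 [-4.8  2.2 -3.5]
-36 324.0 0.065 [-1.8  0.8 -3.7]
-27.5 332.3 0.059 [-2.1 -0.4 -2.9]
out hit False [-1.5 -0.1 -4. ]
nut stripe 3.94 1399 spread x,y 0.0010276326377759186 0.0012231129047132283 flange -13.150140014241181 2451
34.1417
grip yaw deg 0.58 y0 -0.0005 pitch -0.24 z0 0.0643 tail 0.0896
```

View pics/w7r.png

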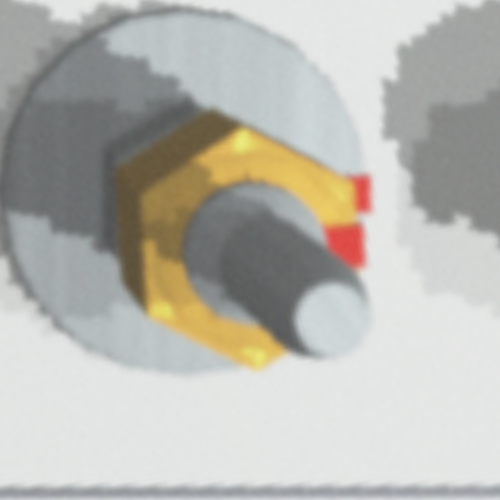

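Both stripes show: the nut's at (347,245), the flange's at (363,193, shifted by parallax). The hexagon edges give about 3–4° left. One more small draw.

```bash
python3 - <<'E'
from run import *
if not engage(-26):
    turn([-34,-42,-46.5,-49.3]);leave(-39,-30.5);look("w8",70);ingrip()
E
```

```text
engage False False [-0.0003 -0.0001 -0.0002] [-1.1 -0.1 -3. ]
-34 326.2 0.13 [-2.1 -0.5 -2.5]
-42 318.3 0.014 [-0.3  1.8 -3.8]
-46.5 313.8 0.336 [-2.6  2.  -3.5]
-49.3 310.9 0.496 [-4.6  1.7 -3.2]
-39 320.9 0.04 [-1.   0.9 -2.8]
-30.5 329.3 0.028 [-1.4 -0.4 -2.1]
out hit False [-2.6  0.3 -3.5]
nut stripe -1.12 1910 spread x,y 0.0010890945820705442 0.0014672490368772154 flange -13.995700062384097 7042
40.6167
grip yaw deg 0.26 y0 -0.0 pitch -0.28 z0 0.0644 tail 0.0895
```

View pics/w8r.png

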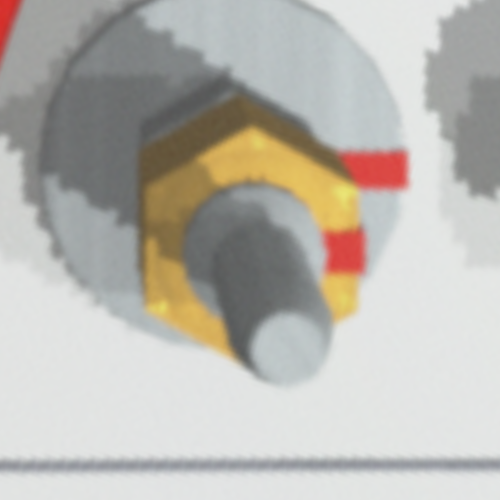

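The nut's side edges are vertical in the rectified crop and its stripe at (346,252) is parallel to the flange's, so the stripes are in line. Next, the wrench goes back on the mat.

```bash
python3 - <<'E'
from run import *
o=np.array([.4438,.3522]);yaw=np.radians(-26.3);R=rv(downR(yaw+np.pi))
ctrl.move_ptp([*o,.23],R)
ctrl.move_l([*o,.095],R,speed=.2)
h=ctrl.move_l([*o,.0806],R,speed=.03,until_force=5);s=ctrl.read_state();print(h,s["position"].round(4),s["ft_force"].round(1))
ctrl.command_gripper(.05);ctrl.pause(.2)
ctrl.move_l([*o,.2],R,speed=.2)
ctrl.move_l([.45,.345,.30],R,speed=.3);ctrl.pause(.2)
wrench_pose("w9");print(ctrl.read_state()["clock"])
E
```

```text
True [0.4438 0.3523 0.0815] [-0.8 -0.3  6.2]
X [-0.0476  0.1296] len 0.17721616526701922 hand [-0.0476  0.0512] [-0.0077  0.0078] head Y [-0.0291  0.0284] ztop 0.017160822707588452 0.017269871241137852
origin [0.4433 0.3523] yaw -0.4558468159921272 -26.118098660825527
mat ((0.44338762760162354, 0.35232168436050415), (0.10233905166387558, 0.23406490683555603), 63.84292984008789) 0.005322909625591954
45.1417
```

View pics/w9.png

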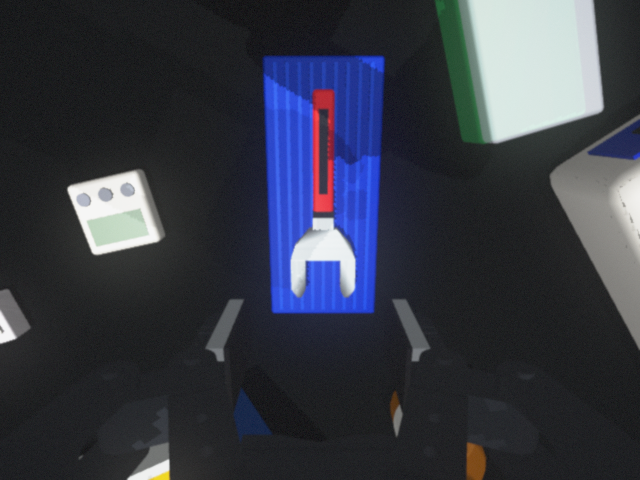

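The wrench lies flat and centred on the mat (handle to jaw at (322,90–295)), within 1 mm and 0.3° of the mat's middle and axis. Handing in.

```bash
python3 -c "
from plant import ctrl
print(ctrl.finish_job())"
```

```text
the job is handed in; nothing more can be done
None
```

The job is handed in at about 45 s: the yellow outlet's nut was run finger-tight with the fingers, then drawn up with the wrench until its stripe lined up with the flange's (within about 1° in the camera view), and the wrench is back flat on the middle of the mat.

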